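# Tip a flush check weight out of its case and lay it on the balance

## Task

Check the balance: press down the end of the silver steel weight that lies over the scooped end of its pocket, so that its other end tips up out of the blue case and stays up, then take it by the raised end and lay it flat in the middle of the round balance pan, setting it down rather than dropping it. Leave the brass weight flush in its pocket and do not disturb or knock over anything else.

Things in the scene. Friction and masses are not known exactly. Their poses are not given: they have to be found in the camera images.
- steel_weight: the silver steel check weight: a loose slab 70 (its x) x 36 (its y) x 12 mm (its z), about 240 g (varies). Origin at its centre, half-way up. It starts level and flush with the top of the blue case in one of the two pockets, axes along the case's, so its sides cannot be gripped. Its +x half hangs over the deep well; its centre lies only 2 mm on the shelf side of the well's edge
- press_end (a point): point on the top face of the steel weight, 26 mm from its centre towards its +x end: the end to press. Pressing here with a few newtons tips the weight about the well's edge; beyond about 20 degrees it goes on by itself and stays leaning at about 35 degrees when let go, its +x end down in the well
- lift_end (a point): point half-way up inside the steel weight, 20 mm from its centre towards its -x end, the end that rises. Once tipped, the upper edge of that end stands about 18 mm and its lower edge about 9 mm above the case top, and it can be gripped here across its 36 mm width
- brass_weight: brass-coloured slab of the same size, origin at its centre, flush in the other pocket of the case; to be left alone
- weight_case: fixed blue case 105 (x) x 150 (y) x 36 mm (z), its +x side away from the robot. Origin on the table, below the line of the wells' edges. Two pockets centred at y = +40 and -40 mm, 40 mm wide (y), which holds which weight varies. From x = -38.5 mm to 0 a pocket is 12 mm deep (the shelf the weight lies on), from x = 0 to +37 mm it is a well 32 mm deep
- case_top (a point): point on the plane of the case's top face, 36 mm above the table, straight above the case's origin. The end wall behind each well (+x) has a black-lined thumb scoop, 40 mm wide, cut down 10 mm from this plane, so a fingertip can follow the weight's end down
- pan (a point): centre of the top face of the balance's round steel pan, 130 mm diameter, level, 62 mm above the table; the pan does not move
- balance: fixed white electronic balance, 220 (x) x 180 (y) mm, 50 mm high without the pan; origin on the table, pan centre 20 mm towards its +x; dark display at its -x end, no higher than 53 mm
- bottle0: white plastic bottle, 44 mm diameter, 115 mm tall, standing; bystander; origin at the middle of its underside
- bottle1: white plastic bottle like bottle0; bystander; origin at the middle of its underside
- bottle2: white plastic bottle like bottle0; bystander; origin at the middle of its underside
- amber_bottle: amber glass bottle, 60 mm diameter, 130 mm tall, standing; bystander; origin at the middle of its underside
- cream_jar: white jar with green lid, 72 mm diameter, 55 mm tall; bystander; origin at the middle of its underside
- jug: open white measuring mug with a handle, 96 mm diameter, 110 mm tall; bystander; origin at the middle of its underside
- spatula: spatula about 160 mm long lying on the table; bystander; origin at its underside
Things that resemble listed ones, but are neither listed nor needed, are in the scene too. There is more than one size of the steel_weight; the one meant has the size given above. Leave any white look-alike of the weight_case alone.

How it is judged:
On the way, in this order (a step that is already met when the one before it is completed fails the run):
1. the steel weight is tipped up in its pocket (more than 20 degrees), still in the case (angle between steel_weight's own z axis and vertical between 0.35 and 1 rad and horizontal distance between steel_weight and weight_case below 0.06 m and z of steel_weight in the frame of weight_case below 0.045 m), for 0.2 s.
2. the steel weight is lifted clear of the case (z of steel_weight in the frame of weight_case above 0.065 m), for 0.1 s.
At the end, for the whole second after the job is handed in: the steel weight lies flat (within 3.5 degrees) and still on the pan, its centre within 25 mm of the pan's centre; the brass weight lies flush in its pocket as at the start (within 6 mm) (horizontal distance between steel_weight and pan below 0.025 m and z of steel_weight in the frame of pan between 0.003 and 0.009 m and angle between each of steel_weight, brass_weight's own z axis and vertical below 0.06 rad and linear speed of steel_weight below 0.02 m/s and distance of brass_weight from where it was at the start of the episode below 0.006 m); the robot touches nothing.
It fails at once if the steel weight is dropped (moves faster than 0.45 m/s with no finger touching it, a fall of about 10 mm) (linear speed of steel_weight above 0.45 m/s and contact force between steel_weight and the fingers below 0.02 N).
It fails at once if the brass weight is tipped or taken out (angle between brass_weight's own z axis and vertical above 0.25 rad or distance of brass_weight from where it was at the start of the episode above 0.012 m).
It fails at once if a bystander is pushed more than 30 mm or knocked over (distance of any of bottle0, bottle1, bottle2, amber_bottle, cream_jar, jug, spatula from where it was at the start of the episode above 0.03 m).
It also fails if it takes over 45 s, if anything falls off the work surface, if the arm or the gripper's body presses on something with over 40 N, if the wrist force passes 120 N, or if a joint passes its speed limit or range.

## Robot

A 7-joint arm with a two-finger parallel gripper is mounted at the origin on the work surface. World frame = base frame: x ahead of the robot, y to its left, z up, the work surface at z = 0. Lengths are in m, angles in rad, forces in N, time in s.
With the tool pointing down it reaches from about 0.35 to 0.775 m from the base axis. Payload 3.1 kg.
Tool frame: the origin (TCP) lies at the very end of the fingers, on their centre line; the grasp point (between the pads) lies r.hold_point_z behind it (r.hold_point_z is the distance from the TCP to the grasp point, in m); z points along the fingers, x is the direction in which the jaws open and shut, and the axes are right-handed (so a half turn about z gives the same grasp; the last joint's range is limited). The gripper opens to 85 mm and grips with 20 to 120 N. Pads are 22 mm wide; open, the fingers measure 114 mm over their backs; the gripper's body (76 mm by 85 mm) begins 54 mm behind the grasp point. The pads swing forward as they close: fully open they stand 13 mm farther back than shut.
Start: joints at [1.249, 0.311, 0.014, 1.512, -0.004, 1.319, -0.027], TCP at [0.152, -0.529, 0.231] pointing down, gripper open.
Joint ranges: [-2.7, 2.7], [-0.3, 1.91], [-1.27, 1.3], [0.12, 2.57], [-1.44, 4.58], [0.2, 2.03], [-3.05, 3.05]. Speed limits (rad/s): [2.79, 2.79, 3.14, 3.14, 3.14, 3.14, 3.14].

## Interface

Orientations are given as a unit quaternion [x, y, z, w].
In Python, from cell import telemetry, imaging, ticket, models, r gives the robot as it stands.
- The arm moves only by the shell command python3 -m creep 'ROWS' [FORCE]. ROWS is JSON, a list of rows, each a list of 7 numbers: the shift along the tool's x, y, z in mm, then the turn, a rotation vector about the tool's x, y, z in rad, then the finger opening in mm, from 0 to 85.4. In form: [[tx, ty, tz, ax, ay, az, hand], ...]. A call has 1 to 12 rows; each row shifts and turns the commanded pose from where the row before left it, along the tool's axes as they then stand; what a row does not reach is not made up. A row lasts 1/8 s, in which the tool goes at most 62.5 mm and 10.7 degrees, less where a joint would pass 70% of its speed; a pose out of reach is approached as far as the arm can. A call with a gripper value outside its range is refused whole. The fingers move at their own pace and stop on an object; FORCE is the grip in N (left out, the last holds). Time passes only in rows, so rows that do not move let the fingers close. It gives the time, the measured TCP pose, the force and the opening at its end, in the units of the state.
- telemetry.get_obs(): the state, without advancing time (a new reading comes with each control period).
- imaging.snapshot(name): name is "side" or "top"; returns the picture (384x512x3 uint8, red, green, blue); there is no depth.
- imaging.calibration(name): a dict with "fx", "fy", "cx", "cy" (pixels), "world_from_camera" (4x4, takes a point from camera to world coordinates). Camera axes: x right, y down, z forward; pixel columns grow to the right and rows downward; lengths in m; the calibration is good to about 2 mm. A picture is of the moment at which its call begins. calibration takes no time and is no camera call.
- ticket.close_job(): hands the job in, once; it reports no verdict.
Trained networks look in the newest picture that a camera, given by its name, has taken for a name from the list of things; names that differ only in an ending like _2 or _b are one class to them, and where a whole thing is asked for, a point or a joint stands for the part that bears it (a point fixed in the world has none). Each returns a list of dicts, best first, with "p" (0 to 1); they miss things now and then, are a little off and sometimes report something else, mostly with a low value. They report only what shows in the picture. A call takes as long as a camera call. They do not tell look-alikes from the thing itself.
- models.boxes_of(camera, thing): "at" ([column, row] in pixels, amid what is visible of it).
- models.masks_of(camera, thing): "mask" (384x512 bool, what is visible of it) and "at" ([column, row] in pixels, amid what is visible of it).
The state is a dict: "t": time; "joint_pos": joint angles; "dq": joint speeds; "effort": joint torques, N m; "eef_pos": TCP position; "tcp_rot": TCP orientation; "wrist_force": force on the tool from outside, world axes, zero at the start; "torque": the same for the moment, N m; "gripper_width": opening from 0.0 (shut) to 1.0 (fully open).
Only numpy, scipy, OpenCV 4.12 (cv2) and the standard library are available. Lean on these libraries where they do the work, as an engineer would, in place of code of your own. Each camera call takes 0.05 s, during which the arm holds its last target.

## Working session

There is one attempt and no reset: what is moved stays moved. The work goes in short steps, Python scripts to look and compute and a shell command to move; the robot and the scene stay as the last step left them, time stands still between calls to the robot, and variables do not carry over. Pictures are saved under pics/ and viewed, and the job is handed in when it is done.

```bash
ls; mkdir -p pics; python3 - <<'E'
from cell import telemetry, imaging, ticket, models, r
import cv2
print(telemetry.get_obs()); print(r.hold_point_z)
for n in ("side","top"):
    im=imaging.snapshot(n); cv2.imwrite(f"pics/{n}0.png",im[:,:,::-1]); c=imaging.calibration(n); print(n,c)
    for th in ("steel_weight","brass_weight","weight_case","balance","pan","jug","bottle0","amber_bottle","cream_jar","spatula"):
        try: print(th,[(round(d["p"],2),[round(float(v)) for v in d["at"]]) for d in models.boxes_of(n,th)])
        except Exception as e: print(th,e)
print(telemetry.get_obs()["t"])
E
```

```text
pics
{'t': 0.0, 'joint_pos': array([ 1.24926561,  0.31172651,  0.01402605,  1.51306757, -0.00439667,
        1.31918537, -0.02715239]), 'dq': array([-2.65782318e-04,  8.93924512e-05,  3.59706586e-04,  1.84514611e-03,
        2.37143348e-03,  1.19790156e-03, -1.81240355e-04]), 'effort': array([-1.02231995e-04, -3.79913664e+01,  1.45790102e-01, -2.30586451e+01,
        1.19335845e-02,  1.36860867e-02, -1.27341389e-05]), 'eef_pos': array([ 0.15169759, -0.52790742,  0.23021645]), 'tcp_rot': array([ 7.98836756e-01, -6.01546714e-01, -9.73140632e-04, -6.63955032e-04]), 'wrist_force': array([-0.22701055, -0.5217092 , -0.08791097]), 'torque': array([-0.01364314, -0.03796919, -0.00310889]), 'gripper_width': 1.001832485187281}
0.0187
side {'fx': 453.0862672383787, 'fy': 453.0862672383787, 'cx': 253.2237147310749, 'cy': 191.09325560412086, 'world_from_camera': array([[ 0.96626713, -0.15494035,  0.20572145,  0.30018161],
       [-0.2572399 , -0.54196499,  0.80006349, -0.96413204],
       [-0.01246829, -0.82599482, -0.5635398 ,  0.77351643],
       [ 0.        ,  0.        ,  0.        ,  1.      
[... 589 characters left out ...]
camera': array([[ 1.20405864e-05, -9.83707760e-01,  1.79774977e-01,
         3.64183945e-01],
       [-9.99973939e-01,  1.28603944e-03,  7.10403233e-03,
        -1.14639877e-02],
       [-7.21948944e-03, -1.79770378e-01, -9.83682108e-01,
         1.17011942e+00],
       [ 0.00000000e+00,  0.00000000e+00,  0.00000000e+00,
         1.00000000e+00]])}
steel_weight [(0.69, [305, 236]), (0.56, [334, 190])]
brass_weight [(0.81, [307, 185])]
weight_case [(0.98, [330, 286]), (0.87, [322, 186])]
balance []
pan [(0.57, [177, 222])]
jug [(0.58, [405, 154])]
bottle0 [(0.75, [204, 116]), (0.67, [245, 115])]
amber_bottle []
cream_jar [(0.72, [86, 257])]
spatula [(0.76, [110, 182]), (0.57, [407, 228])]
1.1
```

View pics/side0.png

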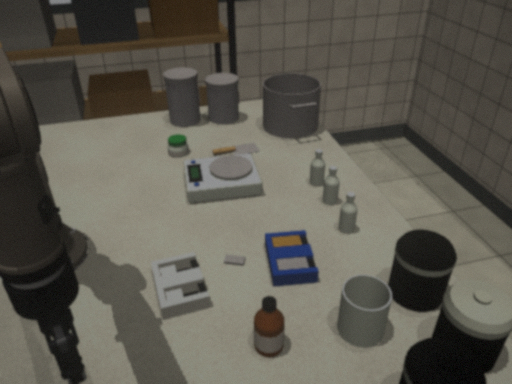

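View pics/top0.png

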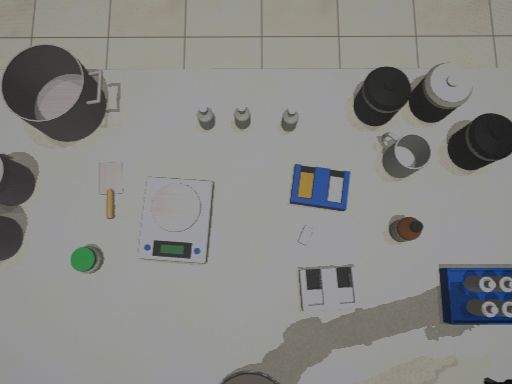

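```bash
python3 - <<'E'
import cv2
a=cv2.imread("pics/top0.png")[130:310,250:450]; cv2.imwrite("pics/top0z.png",cv2.resize(a,None,fx=3.3,fy=3.3,interpolation=cv2.INTER_CUBIC))
a=cv2.imread("pics/side0.png")[190:330,190:400]; cv2.imwrite("pics/side0z.png",cv2.resize(a,None,fx=3.8,fy=3.8,interpolation=cv2.INTER_CUBIC))
E
```

```text
(no output)
```

View pics/top0z.png

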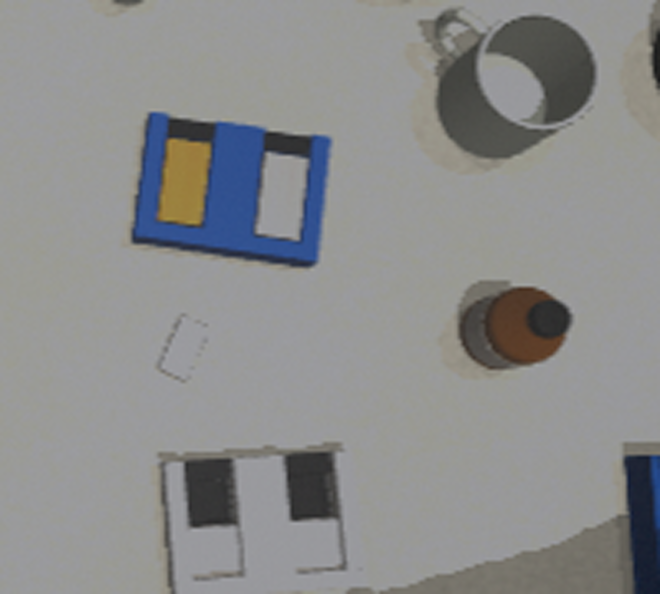

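View pics/side0z.png

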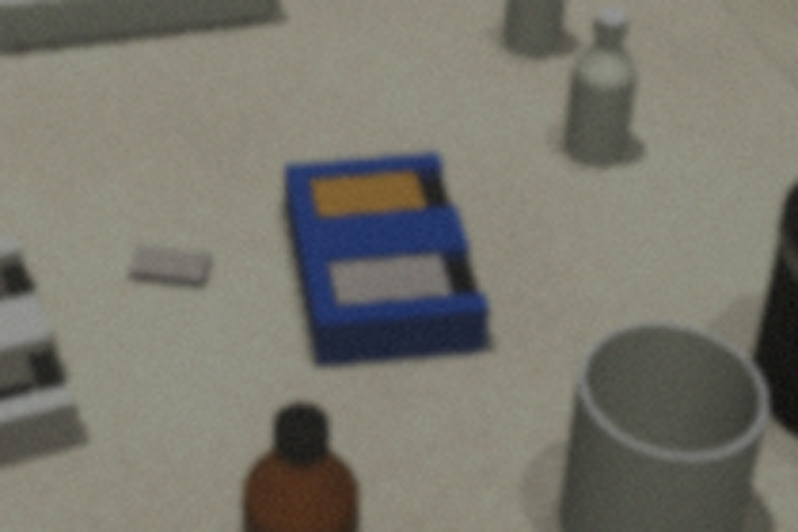

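The top view shows the blue case at about (321,187), with brass on the left at (306,185) and steel on the right at (336,189). The black scoops face up in the image (+x). The mug is at (405,154), the amber bottle at (407,228) and the pan at (177,207). Next I'll measure these positions.

```bash
cat > h.py <<'E'
import numpy as np, cv2
from cell import telemetry, imaging, models, r
from scipy.spatial.transform import Rotation as R
def ray(n,uv,z):
    c=imaging.calibration(n); T=c["world_from_camera"]; uv=np.atleast_2d(np.asarray(uv,float))
    d=np.c_[(uv[:,0]-c["cx"])/c["fx"],(uv[:,1]-c["cy"])/c["fy"],np.ones(len(uv))]@T[:3,:3].T
    return T[:3,3]+d*((z-T[2,3])/d[:,2])[:,None]
def proj(n,p):
    c=imaging.calibration(n); T=c["world_from_camera"]; q=(np.atleast_2d(p)-T[:3,3])@T[:3,:3]
    return np.c_[q[:,0]/q[:,2]*c["fx"]+c["cx"],q[:,1]/q[:,2]*c["fy"]+c["cy"]]
E
python3 - <<'E'
from h import *
for n in ("top","side"):
    im=cv2.imread(f"pics/{n}0.png"); hsv=cv2.cvtColor(im,cv2.COLOR_BGR2HSV)
    blue=cv2.inRange(hsv,(105,120,50),(130,255,255))
    nl,lab,st,ce=cv2.connectedComponentsWithStats(blue)
    # case comp
    o=np.argsort(-st[1:,4])[:3]+1
    for i in o: print(n,"blue",st[i],ce[i])
    t={"top":(321,187),"side":(291,256)}[n]
    i=min(o,key=lambda i:np.hypot(*(ce[i]-t)))
    m=(lab==i).astype(np.uint8)
    cn,_=cv2.findContours(m,cv2.RETR_EXTERNAL,cv2.CHAIN_APPROX_NONE)
    hull=cv2.convexHull(np.vstack(cn))
    fill=cv2.drawContours(m*0,[hull],-1,1,-1)
    inn=(fill>0)&(m==0)
    brass=inn&(hsv[...,1]>110)&(hsv[...,0]<30)&(hsv[...,2]>70)
    steel=inn&(hsv[...,1]<60)&(im.mean(2)>90)
    for nm,k in (("brass",brass),("steel",steel)):
        nl2,l2,s2,c2=cv2.connectedComponentsWithStats(cv2.morphologyEx(k.astype(np.uint8),cv2.MORPH_OPEN,np.ones((2,2))))
        j=np.argmax(s2[1:,4])+1
        ys,xs=np.nonzero(l2==j)
        P=ray(n,np.c_[xs,ys],0.036)[:,:2]
        (c,wh,a)=cv2.minAreaRect((P*1000).astype(np.float32))
        print(n,nm,len(xs),"centroid",P.mean(0).round(4),"rect",np.round(c,1),np.round(wh,1),round(a,1))
    eps=cv2.approxPolyDP(hull,3,True)[:,0]
    print(eps.tolist()); print((ray(n,eps,0.036)*1000).round(0)[:,:2].tolist())
    for nm,th in (("pan","pan"),):
        for d in models.masks_of(n,th)[:2]:
            print(nm,d["p"],d["at"],d["mask"].sum(), ray(n,d["at"],0.062).round(4))
E
```

```text
top blue [ 444  268   68   56 2037] [472.77810506 294.24742268]
top blue [ 291  164   59   46 1168] [319.32277397 188.43921233]
top blue [441 284   5  38  49] [442.65306122 302.73469388]
top brass 327 centroid [ 0.5874 -0.1555] rect [ 587.3 -155.4] [35.1 69.2] 81.5
top steel 355 centroid [ 0.5751 -0.2351] rect [ 575.4 -235.1] [37.5 69.5] 81.5
[[295, 165], [349, 172], [345, 208], [291, 201]]
[[645.0, -126.0], [625.0, -272.0], [526.0, -257.0], [545.0, -113.0]]
pan 0.72 [177.4, 221.1] 5683 [[0.4884 0.1863 0.062 ]]
pan 0.53 [335.1, 187.1] 406 [[ 0.5782 -0.2279  0.062 ]]
side blue [266 231  51  50 944] [288.15042373 256.39088983]
side blue [292 279   3   4   5] [293.4 280.4]
side blue [313 276   3   3   4] [314. 277.]
side brass 228 centroid [ 0.5937 -0.1546] rect [ 594.  -154.6] [31.4 68.9] 81.5
side steel 313 centroid [ 0.5807 -0.2349] rect [ 581.1 -234.7] [35.4 68.6] 81.2
[[303, 231], [316, 272], [285, 280], [274, 276], [266, 235]]
[[645.0, -127.0], [623.0, -273.0], [547.0, -278.0], [527.0, -260.0], [550.0, -116.0]]
pan 0.96 [222.6, 179.4] 3216 [[0.49   0.1286 0.062 ]]
```

```bash
python3 - <<'E'
from h import *
print("jug rim",ray("top",[408,152],.11).round(3), "amber cap",ray("top",[416,226],.13).round(3), "bottle",ray("top",[290,112],.115).round(3))
for n,box in (("top",(145,178,208,235)),("side",(205,150,257,184))):
    im=cv2.imread(f"pics/{n}0.png"); x0,y0,x1,y1=box
    cv2.imwrite(f"pics/pan_{n}.png",cv2.resize(im[y0:y1,x0:x1],None,fx=8,fy=8,interpolation=cv2.INTER_CUBIC))
q=telemetry.get_obs()["tcp_rot"]; print(R.from_quat(q).as_matrix().round(3))
E
```

```text
jug rim [[ 0.66  -0.408  0.11 ]] amber cap [[ 0.468 -0.408  0.13 ]] bottle [[ 0.767 -0.108  0.115]]
[[ 0.276 -0.961  0.   ]
 [-0.961 -0.276 -0.   ]
 [ 0.    -0.    -1.   ]]
```

View pics/pan_top.png

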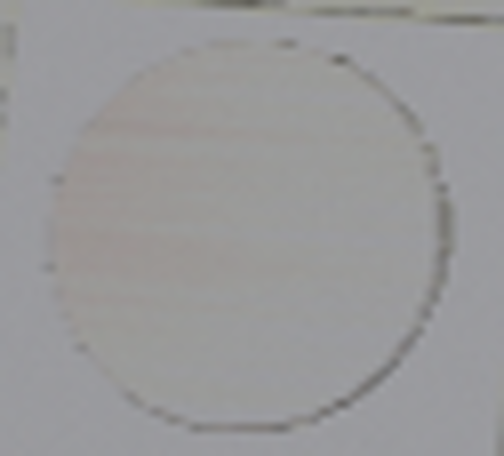

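View pics/pan_side.png

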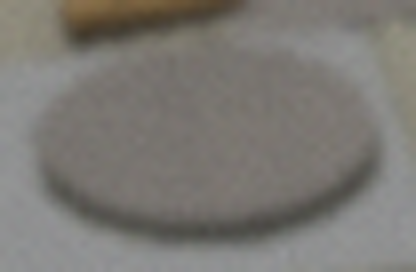

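```bash
python3 -m creep '[[0,0,0,0,0,0.15,0],[0,0,0,0,0,0.15,0],[0,0,0,0,0,0.13,0],[-35,-40,0,0,0,0,0],[-35,-40,0,0,0,0,0],[-35,-40,0,0,0,0,0],[-35,-40,0,0,0,0,0],[-35,-40,0,0,0,0,0],[-35,-40,0,0,0,0,0],[-35,-40,0,0,0,0,0],[-35,-40,0,0,0,0,0],[-35,-40,0,0,0,0,0]]' 60
python3 - <<'E'
from h import *
print("pan",ray("top",[175.8,207.4],.062).round(4),ray("side",[231,166.2],.062).round(4))
o=telemetry.get_obs(); M=R.from_quat(o["tcp_rot"]).as_matrix(); print(o["t"],M.round(3))
d=np.array([0.606,-0.239,0.08])-o["eef_pos"]; print(o["eef_pos"],(d@M*1000).round(1))
E
```

```text
t: 2.7
eef_pos: [0.5563, -0.2702, 0.2314]
tcp_rot: [-0.652, 0.758, -0.0, -0.0]
wrist_force: [0.9, -0.4, 0.4]
gripper_width: -0.002
pan [[0.5245 0.1916 0.062 ]] [[0.5295 0.1941 0.062 ]]
2.7 [[-0.15  -0.989  0.   ]
 [-0.989  0.15  -0.   ]
 [ 0.    -0.    -1.   ]]
[ 0.55630329 -0.27021395  0.23137252] [-38.4 -44.4 151.4]
```

```bash
python3 -m creep '[[-38,-44,0,0,0,0,0],[0,0,50,0,0,0,0],[0,0,50,0,0,0,0],[0,0,40,0,0,0,0],[0,0,0,0,0,0,0],[0,0,0,0,0,0,0]]'
python3 - <<'E'
from h import *
o=telemetry.get_obs(); M=R.from_quat(o["tcp_rot"]).as_matrix(); print(o["t"],o["eef_pos"],o["wrist_force"])
for n,t in (("top",(330,190)),("side",(291,250))):
    im=imaging.snapshot(n)[:,:,::-1].copy()
    pt=proj(n,o["eef_pos"])[0]; print(n,pt)
    x,y=int(t[0]-45),int(t[1]-50); big=cv2.resize(im[y:y+90,x:x+100],None,fx=6,fy=6,interpolation=cv2.INTER_CUBIC)
    cv2.circle(big,(int((pt[0]-x)*6),int((pt[1]-y)*6)),3,(0,0,255),-1)
    cv2.imwrite(f"pics/{n}1.png",big)
E
```

```text
t: 3.45
eef_pos: [0.6055, -0.2405, 0.0932]
tcp_rot: [-0.652, 0.758, -0.001, 0.001]
wrist_force: [0.0, 1.0, 0.1]
gripper_width: 0.003
3.45 [ 0.60553221 -0.24047554  0.09320564] [0.04414548 0.95985632 0.05064954]
top [341.88822352 174.3784011 ]
side [305.10085993 245.20068958]
```

View pics/top1.png

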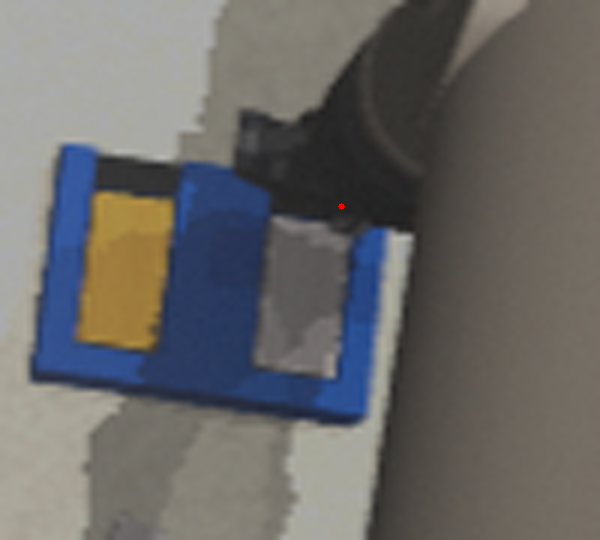

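View pics/side1.png

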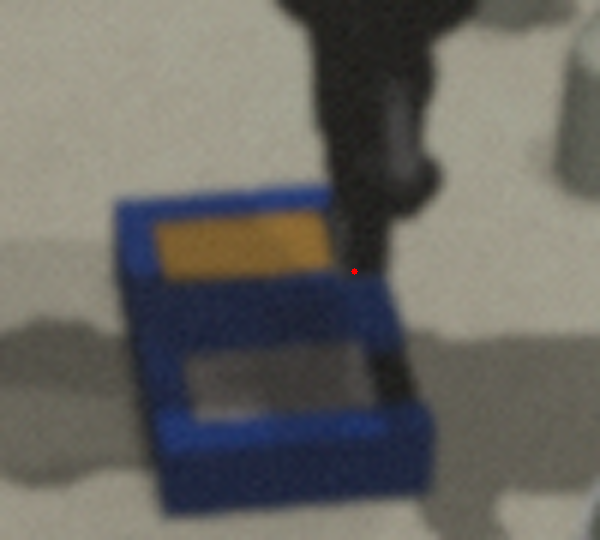

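```bash
python3 -m creep '[[0,0,30,0,0,0,0],[0,0,20,0,0,0,0],[0,0,0,0,0,0,0],[0,0,3,0,0,0,0],[0,0,0,0,0,0,0]]'
python3 -m creep '[[0,0,3,0,0,0,0],[0,0,0,0,0,0,0]]'
```

```text
t: 4.18
eef_pos: [0.6052, -0.2404, 0.0398]
tcp_rot: [-0.652, 0.758, -0.001, 0.001]
wrist_force: [-0.1, -0.6, -0.1]
gripper_width: -0.001
t: 4.42
eef_pos: [0.6041, -0.24, 0.0353]
tcp_rot: [-0.652, 0.758, 0.0, -0.0]
wrist_force: [-0.4, 0.6, 0.5]
gripper_width: 0.001
```

```bash
python3 -m creep '[[0,0,2,0,0,0,0],[0,0,0,0,0,0,0]]'
python3 -m creep '[[0,0,2,0,0,0,0],[0,0,0,0,0,0,0]]'
python3 -m creep '[[0,0,2,0,0,0,0],[0,0,0,0,0,0,0]]'
python3 - <<'E'
from h import *
for n,t in (("top",(330,190)),("side",(291,250))):
    im=imaging.snapshot(n)[:,:,::-1].copy()
    x,y=int(t[0]-45),int(t[1]-50); big=cv2.resize(im[y:y+90,x:x+100],None,fx=4,fy=4,interpolation=cv2.INTER_CUBIC)
    cv2.imwrite(f"pics/{n}2.png",big)
a=cv2.hconcat([cv2.imread("pics/top2.png"),cv2.imread("pics/side2.png")]); cv2.imwrite("pics/both2.png",a)
E
```

```text
t: 4.68
eef_pos: [0.604, -0.2399, 0.033]
tcp_rot: [-0.652, 0.758, 0.0, -0.0]
wrist_force: [-0.2, 0.3, -0.2]
gripper_width: -0.002
t: 4.92
eef_pos: [0.6039, -0.24, 0.031]
tcp_rot: [-0.652, 0.758, 0.0, -0.0]
wrist_force: [-0.7, 0.7, -0.7]
gripper_width: 0.003
t: 5.18
eef_pos: [0.604, -0.24, 0.0291]
tcp_rot: [-0.652, 0.758, 0.0, -0.0]
wrist_force: [-0.2, 0.1, 0.0]
gripper_width: 0.003
```

View pics/both2.png

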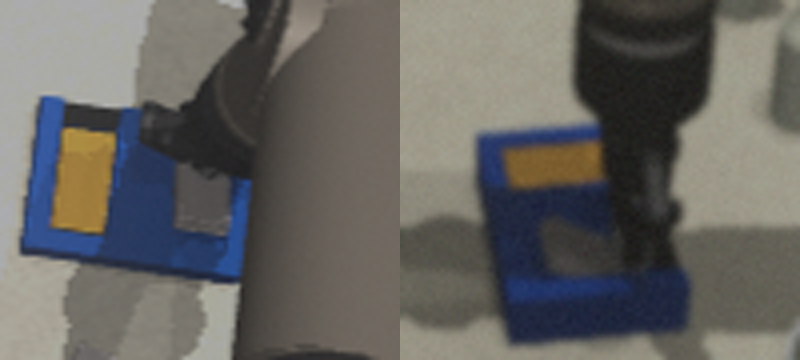

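The side view shows the steel tilted, with its left end raised at about (560,235) in the crop. I'll retract straight up and check that it stays.

```bash
python3 -m creep '[[0,0,-5,0,0,0,0],[0,0,-15,0,0,0,0],[0,0,-40,0,0,0,0],[0,0,-50,0,0,0,60],[0,0,0,0,0,0,60]]' 70
python3 - <<'E'
from h import *
for n,t in (("top",(330,190)),("side",(291,250))):
    im=imaging.snapshot(n)[:,:,::-1].copy()
    x,y=int(t[0]-45),int(t[1]-50); big=cv2.resize(im[y:y+90,x:x+100],None,fx=8,fy=6.6,interpolation=cv2.INTER_CUBIC)
    cv2.imwrite(f"pics/{n}3.png",big)
    for d in models.masks_of(n,"steel_weight")[:3]: print(n,d["p"],d["at"],d["mask"].sum())
E
```

```text
t: 5.9
eef_pos: [0.6084, -0.2413, 0.1468]
tcp_rot: [-0.652, 0.758, -0.006, 0.003]
wrist_force: [-0.4, -0.7, 0.3]
gripper_width: 0.416
top 0.67 [177.7, 219.2] 5670
top 0.66 [305.7, 236.7] 152
top 0.65 [205.7, 118.0] 329
side 0.81 [291.9, 262.9] 237
side 0.73 [235.2, 262.9] 195
```

View pics/side3.png

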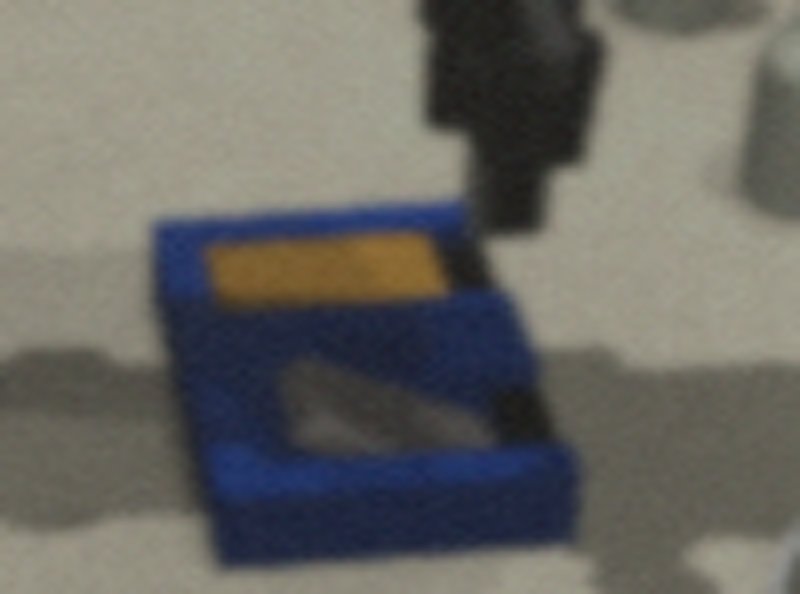

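View pics/top3.png

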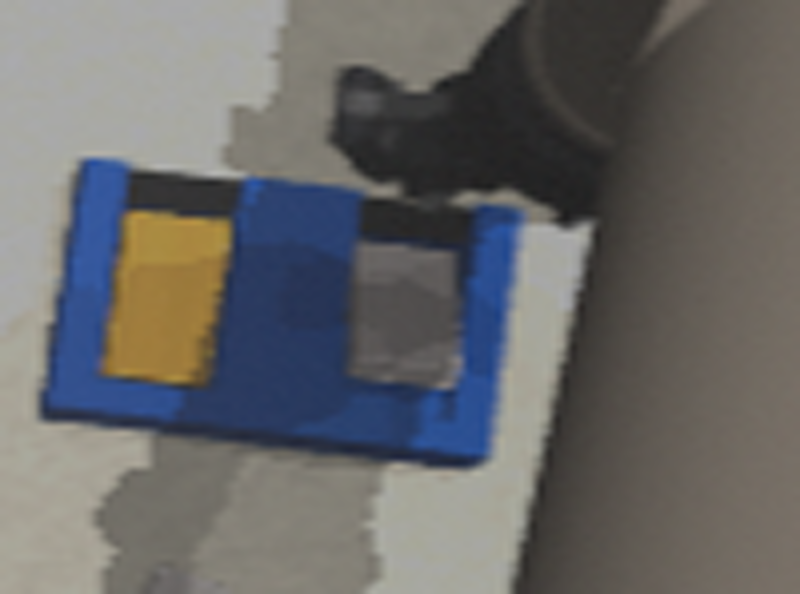

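```bash
cat >> h.py <<'E'
ex=np.array([.989,-.150,0]); ey=np.array([.150,.989,0]); ez=np.array([0,0,1.])
piv=np.array([.580,-.2353,.024])
def slab(u,y,n,th=np.radians(35)):
    return piv+ex*(u*np.cos(th)+n*np.sin(th))+ey*y+ez*(n*np.cos(th)-u*np.sin(th))
E
python3 - <<'E'
from h import *
for n,t in (("top",(330,190)),("side",(291,250))):
    big=cv2.imread(f"pics/{n}3.png"); x,y=int(t[0]-45),int(t[1]-50)
    for dth in (35,):
        pts=np.array([slab(u,v,k,np.radians(dth)) for k in (.012,0) for (u,v) in ((-.037,-.018),(-.037,.018),(.033,.018),(.033,-.018))])
        p=(proj(n,pts)+.5-[x,y])*[8,6.6]
        cv2.polylines(big,[p[:4].astype(int)],True,(0,0,255),1)
        cv2.polylines(big,[p[[0,1,5,4]].astype(int)],True,(0,255,0),1)
    c0=piv*[1,1,0]
    pts=np.array([c0+ex*a+ey*(b+.04)+ez*.036 for a,b in ((-.0525,-.075),(-.0525,.075),(.0525,.075),(.0525,-.075))])
    p=(proj(n,pts)+.5-[x,y])*[8,6.6]
    cv2.polylines(big,[p.astype(int)],True,(255,255,255),1)
    cv2.imwrite(f"pics/{n}3b.png",cv2.resize(big,None,fx=.7,fy=.7))
a=cv2.vconcat([cv2.imread("pics/top3b.png")[60:340],cv2.imread("pics/side3b.png")[110:]]); cv2.imwrite("pics/both3b.png",a)
E
```

```text
(no output)
```

View pics/both3b.png

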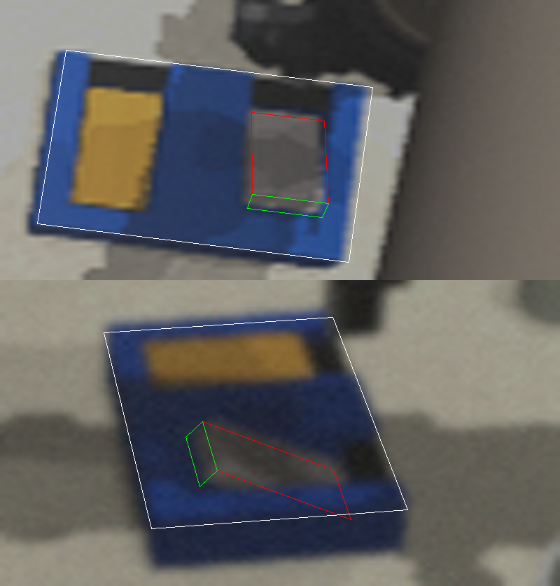

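```bash
python3 -m creep '[[0,0,0,0,0,0,60],[0,0,0,0,0,0,60]]'; python3 - <<'E'
from h import *
o=telemetry.get_obs(); print(o["t"],o["eef_pos"],o["tcp_rot"],o["joint_pos"],r.hold_point_z)
print([a for a in dir(r) if not a.startswith('_')])
E
```

```text
t: 6.35
eef_pos: [0.6036, -0.2398, 0.1382]
tcp_rot: [-0.652, 0.758, 0.001, -0.0]
wrist_force: [-0.1, -0.6, 0.2]
gripper_width: 0.704
6.35 [ 0.60361165 -0.23983395  0.13823706] [-6.52087144e-01  7.58143378e-01  8.65259829e-04 -4.75753064e-04] [ 0.44831851  0.58182099 -0.15442254  1.34175236  0.08982624  1.22676748
 -1.43246548] 0.0187
['MotionError', 'hold_point_z']
```

```bash
python3 -m creep '[[0,0,0,-0.14,0,0,52],[0,0,0,-0.14,0,0,52],[0,0,0,-0.14,0,0,52],[0,0,0,-0.14,0,0,52],[0,0,0,0,0,0,52],[0,0,0,0,0,0,52]]'; python3 - <<'E'
from h import *
o=telemetry.get_obs(); M=R.from_quat(o["tcp_rot"]).as_matrix(); print(o["joint_pos"].round(2),M.round(3))
g=slab(-.029,.001,.002); print(g,((g-o["eef_pos"])@M*1000).round(1))
print("gripper x err about z vs -ey",M[:,0])
E
```

```text
t: 7.1
eef_pos: [0.5981, -0.2396, 0.1357]
tcp_rot: [-0.628, 0.732, 0.201, -0.172]
wrist_force: [0.2, 0.8, 1.6]
gripper_width: 0.609
[ 0.26  1.05  0.17  0.62 -0.03  2.01 -1.35] [[-0.153 -0.85  -0.503]
 [-0.988  0.131  0.078]
 [-0.     0.509 -0.86 ]]
[ 0.55779043 -0.23091976  0.04227202] [ -2.4 -12.2 101.4]
gripper x err about z vs -ey [-1.52706382e-01 -9.88271543e-01 -3.43629200e-04]
```

```bash
python3 -m creep '[[-2,-12,20,0.06,0,0,52],[0,0,25,0,0,0,52],[0,0,20,0,0,0,52],[0,0,0,0,0,0,52],[0,0,0,0,0,0,52]]'; cat > look.py <<'E'
from h import *
import sys
o=telemetry.get_obs(); M=R.from_quat(o["tcp_rot"]).as_matrix(); print(o["t"],o["joint_pos"].round(2),"phi",np.degrees(np.arccos(-M[2,2])).round(1),o["eef_pos"].round(4))
g=slab(-.029,.001,.002); print(g.round(4),((g-o["eef_pos"])@M*1000).round(1))
E
python3 look.py
```

```text
t: 7.72
eef_pos: [0.5792, -0.2345, 0.0747]
tcp_rot: [-0.633, 0.738, 0.178, -0.152]
wrist_force: [0.7, 0.2, 0.3]
gripper_width: 0.611
7.725 [ 0.25  0.96  0.16  0.91 -0.03  1.74 -1.35] phi 27.0 [ 0.5792 -0.2345  0.0747]
[ 0.5578 -0.2309  0.0423] [-0.2  4.6 38.8]
```

```bash
python3 -m creep '[[0,4,10,-0.07,0,0,50],[0,0,6,0,0,0,50],[0,0,0,0,0,0,50],[0,0,0,0,0,0,50]]'; python3 look.py; cat > pic.py <<'E'
from h import *
import sys
k=sys.argv[1]; o=telemetry.get_obs(); out=[]
for n,t in (("top",(330,190)),("side",(291,250))):
    im=imaging.snapshot(n)[:,:,::-1].copy()
    x,y=int(t[0]-45),int(t[1]-50); big=cv2.resize(im[y:y+90,x:x+80],None,fx=5,fy=5,interpolation=cv2.INTER_CUBIC)
    p=(proj(n,o["eef_pos"])[0]+.5-[x,y])*5; cv2.circle(big,tuple(p.astype(int)),2,(0,0,255),-1); out.append(big)
cv2.imwrite(f"pics/p{k}.png",cv2.hconcat(out))
E
python3 pic.py 4
```

```text
t: 8.22
eef_pos: [0.5673, -0.2333, 0.0607]
tcp_rot: [-0.627, 0.731, 0.204, -0.175]
wrist_force: [0.2, -0.8, -0.7]
gripper_width: 0.59
8.225 [ 0.25  1.01  0.17  0.88 -0.03  1.79 -1.35] phi 31.2 [ 0.5673 -0.2333  0.0607]
[ 0.5578 -0.2309  0.0423] [-0.9 -1.2 20.8]
```

View pics/p4.png

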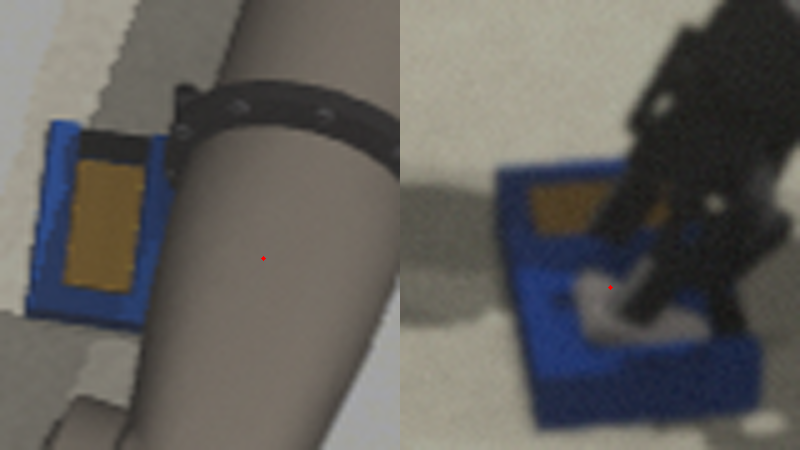

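```bash
python3 -m creep '[[-1,-1,8,0,0,0,50],[0,0,8,0,0,0,50],[0,0,0,0,0,0,50],[0,0,0,0,0,0,50]]'; python3 look.py; python3 pic.py 5
```

```text
t: 8.82
eef_pos: [0.5596, -0.231, 0.0455]
tcp_rot: [-0.627, 0.731, 0.205, -0.176]
wrist_force: [-0.4, 0.6, 0.4]
gripper_width: 0.585
8.825 [ 0.24  1.01  0.17  0.93 -0.03  1.75 -1.35] phi 31.3 [ 0.5596 -0.231   0.0455]
[ 0.5578 -0.2309  0.0423] [ 0.2 -0.2  3.7]
```

View pics/p5.png

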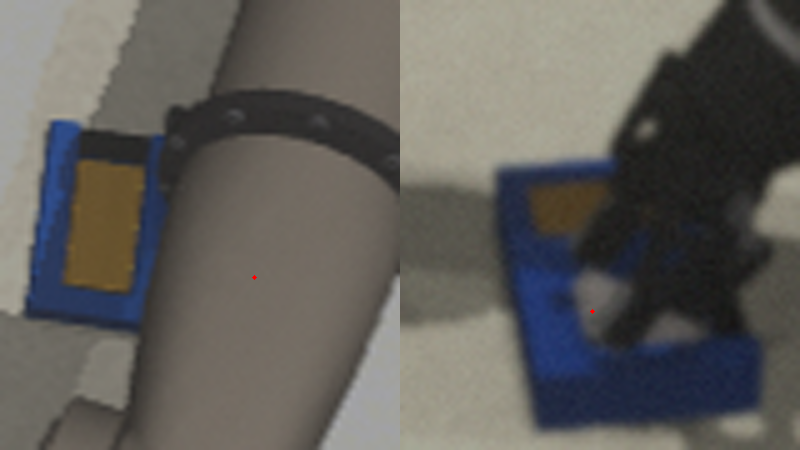

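```bash
python3 -m creep '[[0,0,2,0,0,0,48],[0,0,2,0,0,0,48],[0,0,0,0,0,0,48]]'; python3 look.py;  python3 -m creep '[[0,0,0,0,0,0,42],[0,0,0,0,0,0,40],[0,0,0,0,0,0,40]]' ; python3 pic.py 6
```

```text
t: 9.3
eef_pos: [0.5574, -0.2305, 0.0419]
tcp_rot: [-0.627, 0.731, 0.205, -0.176]
wrist_force: [-0.3, 0.3, -0.1]
gripper_width: 0.563
9.3 [ 0.24  1.    0.16  0.94 -0.03  1.74 -1.35] phi 31.3 [ 0.5574 -0.2305  0.0419]
[ 0.5578 -0.2309  0.0423] [ 0.3 -0.2 -0.5]
t: 9.68
eef_pos: [0.5577, -0.2306, 0.0422]
tcp_rot: [-0.627, 0.731, 0.205, -0.176]
wrist_force: [0.1, -0.7, 0.0]
gripper_width: 0.468
```

View pics/p6.png

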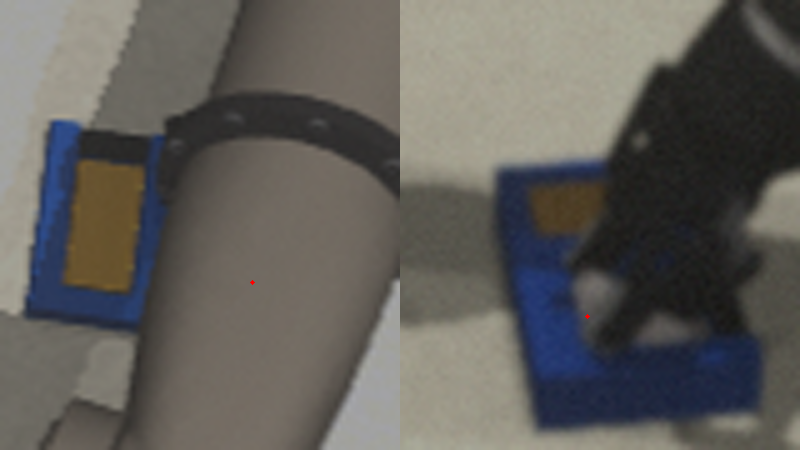

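No contact yet, and the tips flank the raised end with the near tip at about (605,345). Closing now.

```bash
python3 -m creep '[[0,0,0,0,0,0,38],[0,0,0,0,0,0,36],[0,0,0,0,0,0,33],[0,0,0,0,0,0,30],[0,0,0,0,0,0,28]]' 70; python3 pic.py 7
```

```text
t: 10.4
eef_pos: [0.5578, -0.2302, 0.0425]
tcp_rot: [-0.627, 0.731, 0.205, -0.175]
wrist_force: [0.4, 1.5, 3.3]
gripper_width: 0.394
```

View pics/p7.png

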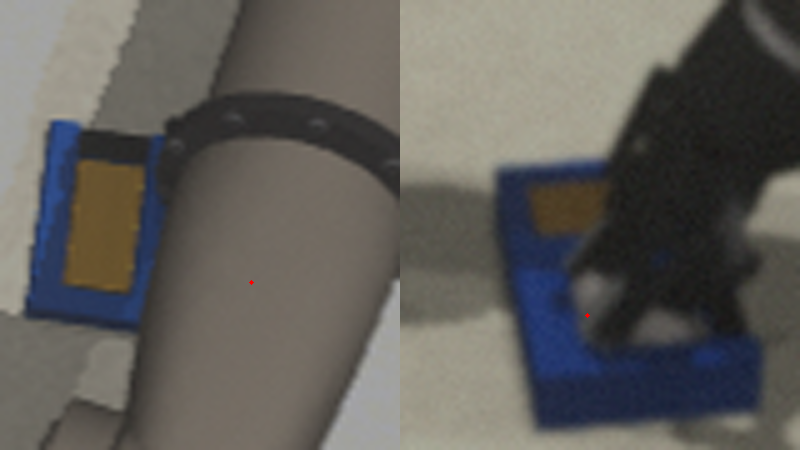

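```bash
python3 -m creep '[[0,0,0,0,0,0,28],[0,0,0,0,0,0,28]]';  python3 -m creep '[[0,0,-4,0,0,0,28],[0,0,-4,0,0,0,28],[0,0,0,0,0,0,28]]'; python3 pic.py 8
```

```text
t: 10.75
eef_pos: [0.5578, -0.2303, 0.0424]
tcp_rot: [-0.627, 0.731, 0.205, -0.175]
wrist_force: [0.2, 2.4, 2.7]
gripper_width: 0.396
t: 11.12
eef_pos: [0.5602, -0.2315, 0.0481]
tcp_rot: [-0.626, 0.731, 0.206, -0.177]
wrist_force: [-4.2, 2.0, -2.0]
gripper_width: 0.385
```

View pics/p8.png

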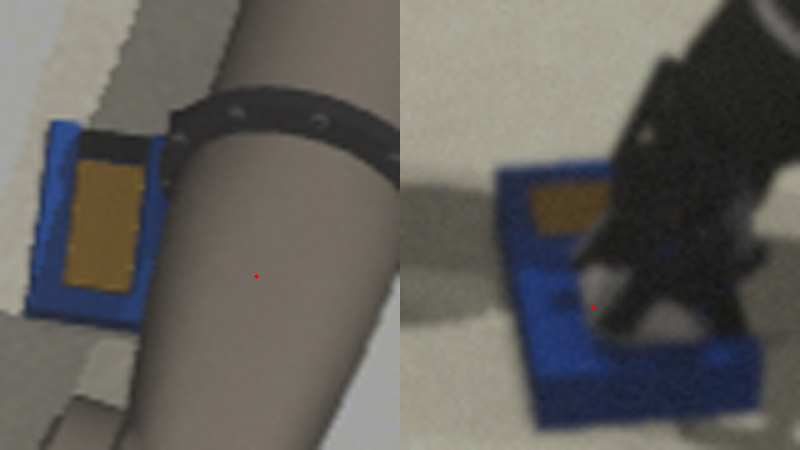

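Fx = −4 N suggests the low end is touching the end wall of the well. I'll back off about 3 mm in −x and lift straight up in world z instead.

```bash
python3 -m creep '[[0,2.6,1.5,0,0,0,28],[0,0,0,0,0,0,28]]';  python3 -m creep '[[0,1.6,-2.6,0,0,0,28],[0,2,-3.4,0,0,0,28],[0,2,-3.4,0,0,0,28],[0,0,0,0,0,0,28]]'; python3 pic.py 9
```

```text
t: 11.48
eef_pos: [0.5591, -0.2313, 0.0494]
tcp_rot: [-0.627, 0.731, 0.204, -0.176]
wrist_force: [-1.2, 0.7, -1.5]
gripper_width: 0.39
t: 11.98
eef_pos: [0.56, -0.2311, 0.0609]
tcp_rot: [-0.627, 0.731, 0.203, -0.175]
wrist_force: [-0.0, -0.5, -2.3]
gripper_width: 0.39
```

View pics/p9.png

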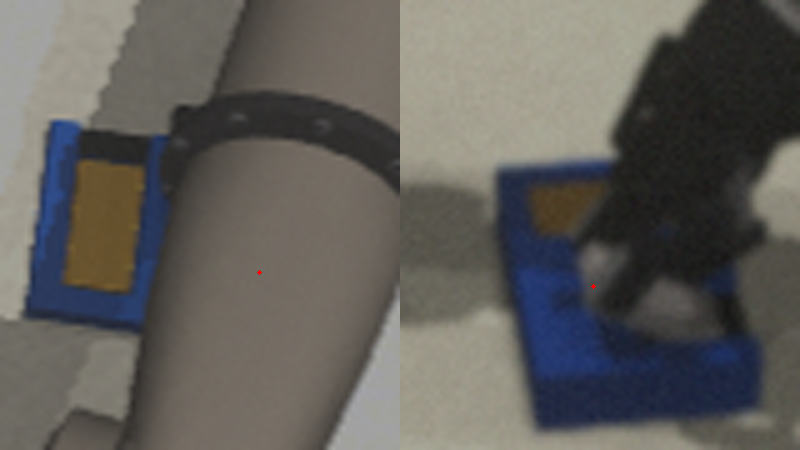

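It's held: Fz is −2.3 N, which is the weight itself. I'll keep lifting gently.

```bash
python3 -m creep '[[0,5,-8.6,0,0,0,28],[0,8,-13,0,0,0,28],[0,10,-17,0,0,0,28],[0,10,-17,0,0,0,28],[0,10,-17,0,0,0,28],[0,10,-17,0,0,0,28],[0,5,-8.6,0,0,0,28],[0,0,0,0,0,0,28],[0,0,0,0,0,0,28]]'; python3 look.py; python3 - <<'E'
from h import *
im=imaging.snapshot("side")[:,:,::-1]; cv2.imwrite("pics/s10.png",cv2.resize(im[130:290,200:400],None,fx=4,fy=3.75,interpolation=cv2.INTER_CUBIC))
E
```

```text
t: 13.2
eef_pos: [0.56, -0.2309, 0.1733]
tcp_rot: [-0.627, 0.731, 0.205, -0.176]
wrist_force: [-0.1, 0.2, -2.2]
gripper_width: 0.389
13.2 [ 0.25  0.92  0.18  0.78 -0.02  1.98 -1.33] phi 31.4 [ 0.56   -0.2309  0.1733]
[ 0.5578 -0.2309  0.0423] [  0.4 -66.4 113. ]
```

View pics/s10.png

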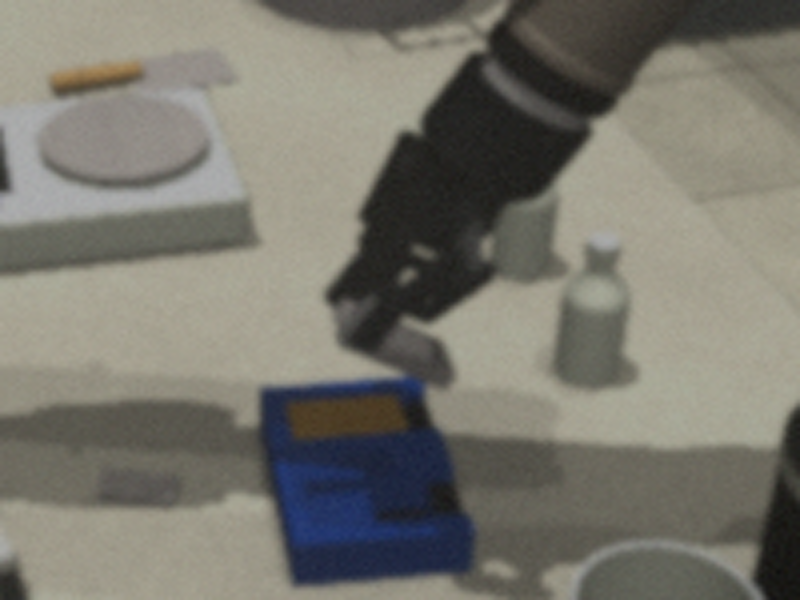

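```bash
python3 -m creep '[[0,0,0,0.12,0,0,28],[0,0,0,0.13,0,0,28],[0,0,0,0.13,0,0,28],[0,0,0,0.12,0,0,28],[0,0,0,0.11,0,0,28],[-20,6,0,0,0,0,28],[-40,12,0,0,0,0,28],[-45,14,0,0,0,0,28],[-45,14,0,0,0,0,28]]'; python3 - <<'E'
from h import *
o=telemetry.get_obs(); M=R.from_quat(o["tcp_rot"]).as_matrix(); print(o["t"],M.round(3))
E
```

```text
t: 14.38
eef_pos: [0.5376, -0.0719, 0.1704]
tcp_rot: [-0.651, 0.758, -0.023, 0.02]
wrist_force: [1.2, 1.0, -2.2]
gripper_width: 0.394
14.375 [[-0.151 -0.987  0.06 ]
 [-0.989  0.15  -0.009]
 [-0.001 -0.06  -0.998]]
```

```bash
python3 -m creep '[[-45,13,0,0,0,0,28],[-45,13,0,0,0,0,28],[-45,13,0,0,0,0,28],[-45,13,0,0,0,0,28],[-40,10,0,0,0,0,28],[-20,5,0,0,0,0,28],[0,0,0,0,0,0,28],[0,0,0,0,0,0,28]]'; cat > lk2.py <<'E'
from h import *
import sys
pan=np.array([.527,.193,.062])
o=telemetry.get_obs(); M=R.from_quat(o["tcp_rot"]).as_matrix(); print(o["t"],o["eef_pos"].round(4),M.round(3).tolist())
d=pan-.027*ex-o["eef_pos"]; print("to pan (tool mm)",(d@M*1000).round(1))
out=[]
for n,t in (("top",(176,195)),("side",(228,150))):
    im=imaging.snapshot(n)[:,:,::-1].copy()
    x,y=int(t[0]-40),int(t[1]-50); big=cv2.resize(im[y:y+90,x:x+80],None,fx=5,fy=5,interpolation=cv2.INTER_CUBIC); out.append(big)
cv2.imwrite(f"pics/q{sys.argv[1]}.png",cv2.hconcat(out))
E
python3 lk2.py 1
```

```text
t: 15.38
eef_pos: [0.5084, 0.1708, 0.1663]
tcp_rot: [-0.65, 0.759, -0.024, 0.019]
wrist_force: [-0.2, 0.5, -2.6]
gripper_width: 0.384
15.375 [0.5084 0.1708 0.1663] [[-0.153, -0.986, 0.061], [-0.988, 0.153, -0.012], [0.002, -0.062, -0.998]]
to pan (tool mm) [-24.9  18.5 103.3]
```

View pics/q1.png

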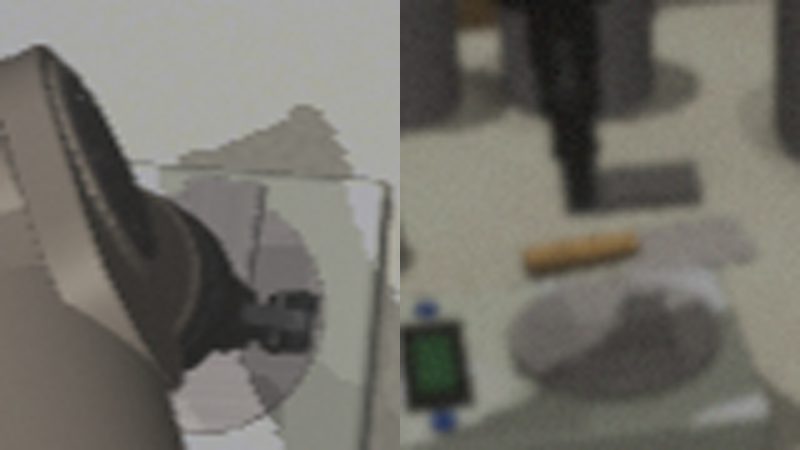

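```bash
cat > ov.py <<'E'
from h import *
import sys
im=cv2.imread(sys.argv[1])[:,400:]; o=telemetry.get_obs(); t=o["eef_pos"]
x,y=228-40,150-50
for th,col in ((0,(0,0,255)),(float(sys.argv[3]),(0,255,0))):
    a=np.radians(th); dn=float(sys.argv[2])  # slab bottom below TCP, mm
    c=t+.027*ex-ez*dn/1000
    P=lambda u,v,n: t+ex*(.027)+ex*((u)*np.cos(a)+n*np.sin(a))+ey*v+ez*(-(u+.027)*np.sin(a)+n*np.cos(a)-dn/1000)
    for n in (0,.012):
        p=(proj("side",np.array([P(u,v,n) for u,v in ((-.035,-.018),(-.035,.018),(.035,.018),(.035,-.018))]))+.5-[x,y])*5
        cv2.polylines(im,[p.astype(int)],True,col,1)
cv2.imwrite(sys.argv[4],cv2.resize(im[100:300,100:350],None,fx=3,fy=3))
E
python3 ov.py pics/q1.png 2 4 pics/q1o.png
```

```text
(no output)
```

View pics/q1o.png

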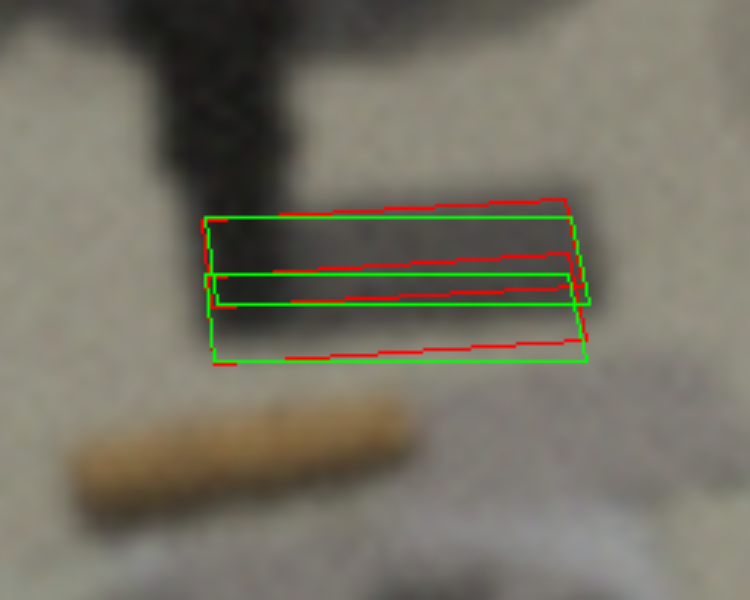

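```bash
python3 -m creep '[[-12,9,5,0.03,0,0,28],[-13,10,20,0,0,0,28],[0,0,25,0,0,0,28],[0,0,20,0,0,0,28],[0,0,10,0,0,0,28],[0,0,5,0,0,0,28],[0,0,0,0,0,0,28],[0,0,0,0,0,0,28]]'; python3 lk2.py 2; python3 ov.py pics/q2.png -3 2 pics/q2o.png
```

```text
t: 16.48
eef_pos: [0.5019, 0.1983, 0.0814]
tcp_rot: [-0.65, 0.758, -0.036, 0.031]
wrist_force: [0.3, 0.9, -2.9]
gripper_width: 0.39
16.475 [0.5019 0.1983 0.0814] [[-0.153, -0.984, 0.094], [-0.988, 0.152, -0.014], [-0.001, -0.095, -0.995]]
to pan (tool mm) [ 1.5  3.3 19.2]
```

View pics/q2.png

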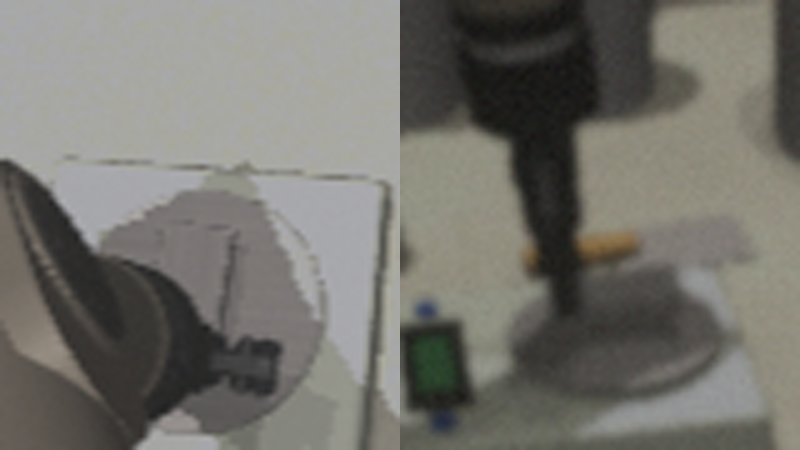

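View pics/q2o.png

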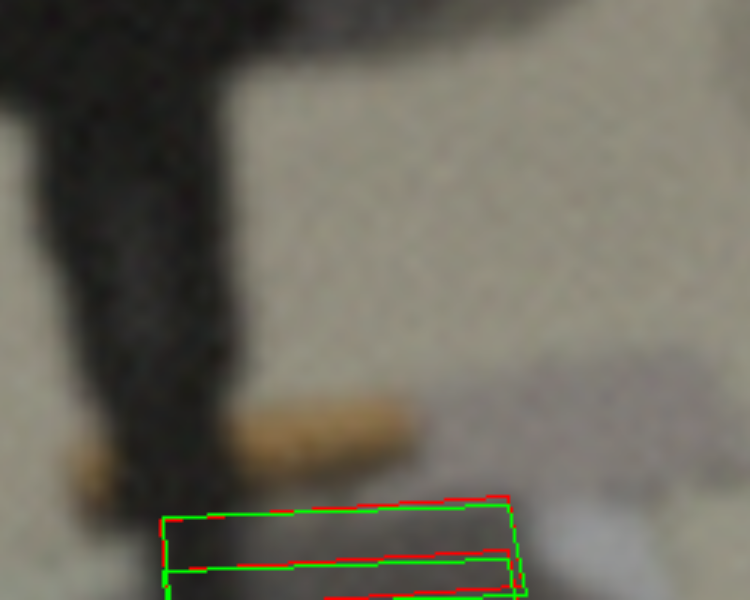

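```bash
python3 -m creep '[[1,2,6,0,0,0,28],[0,0,5,0,0,0,28],[0,0,0,0,0,0,28],[0,0,0,0,0,0,28]]'; python3 -m creep '[[0,0,2,0,0,0,28],[0,0,0,0,0,0,28],[0,0,0,0,0,0,28]]'; python3 -m creep '[[0,0,2,0,0,0,28],[0,0,0,0,0,0,28],[0,0,0,0,0,0,28]]'
```

```text
t: 17.08
eef_pos: [0.5002, 0.1972, 0.0694]
tcp_rot: [-0.65, 0.758, -0.036, 0.03]
wrist_force: [-0.7, 0.7, -1.4]
gripper_width: 0.386
t: 17.45
eef_pos: [0.5004, 0.1972, 0.0675]
tcp_rot: [-0.65, 0.758, -0.036, 0.03]
wrist_force: [-0.9, -0.0, -1.6]
gripper_width: 0.39
t: 17.82
eef_pos: [0.5006, 0.1971, 0.0654]
tcp_rot: [-0.65, 0.758, -0.036, 0.03]
wrist_force: [0.1, -0.8, -1.4]
gripper_width: 0.393
```

```bash
python3 -m creep '[[0,0,1.5,0,0,0,28],[0,0,0,0,0,0,28],[0,0,0,0,0,0,28]]'; python3 -m creep '[[0,0,1.5,0,0,0,28],[0,0,0,0,0,0,28],[0,0,0,0,0,0,28]]'; python3 lk2.py 3;python3 ov.py pics/q3.png -1 2 pics/q3o.png
```

```text
t: 18.2
eef_pos: [0.5009, 0.1972, 0.0646]
tcp_rot: [-0.65, 0.758, -0.036, 0.031]
wrist_force: [-2.2, -1.4, 5.1]
gripper_width: 0.393
t: 18.58
eef_pos: [0.5011, 0.1972, 0.0644]
tcp_rot: [-0.65, 0.758, -0.036, 0.031]
wrist_force: [-4.7, -1.5, 13.9]
gripper_width: 0.388
18.575 [0.5011 0.1972 0.0644] [[-0.153, -0.984, 0.093], [-0.988, 0.152, -0.014], [-0.0, -0.094, -0.996]]
to pan (tool mm) [0.3 1.  2.4]
```

View pics/q3.png

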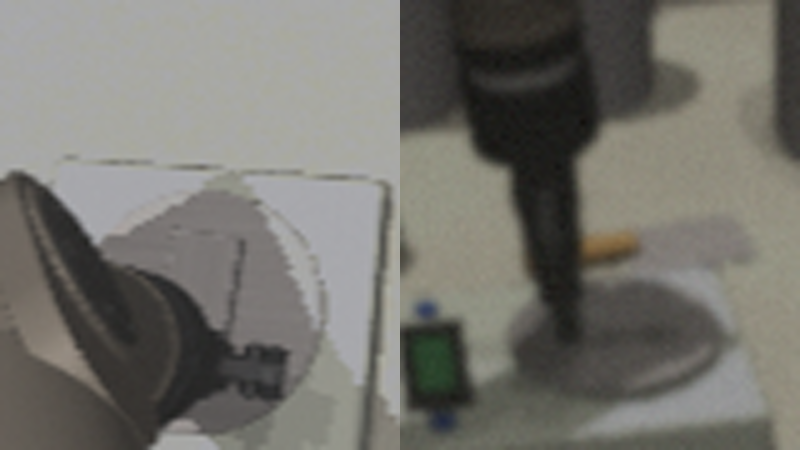

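```bash
python3 - <<'E'
from h import *
o=telemetry.get_obs(); print(o["wrist_force"],o["torque"],ex@o["torque"],ey@o["torque"])
E
python3 -m creep '[[0,0,-1,0,0,0,28],[0,0,0,0,0,0,28],[0,0,0,0,0,0,28]]'; python3 - <<'E'
from h import *
o=telemetry.get_obs(); print(o["wrist_force"],o["torque"],ex@o["torque"],ey@o["torque"])
E
```

```text
[-5.30969033 -2.61105075 13.47199835] [-0.38907994  1.12624054 -0.02958453] -0.5537361402316711 1.0554898994094277
t: 19.05
eef_pos: [0.501, 0.1972, 0.0645]
tcp_rot: [-0.65, 0.758, -0.036, 0.031]
wrist_force: [-3.1, -1.7, 8.0]
gripper_width: 0.389
[-3.13022546 -1.68813041  7.95809902] [-0.24484419  0.83030846 -0.04206206] -0.3666971781404772 0.7844484424685183
```

View pics/q3o.png

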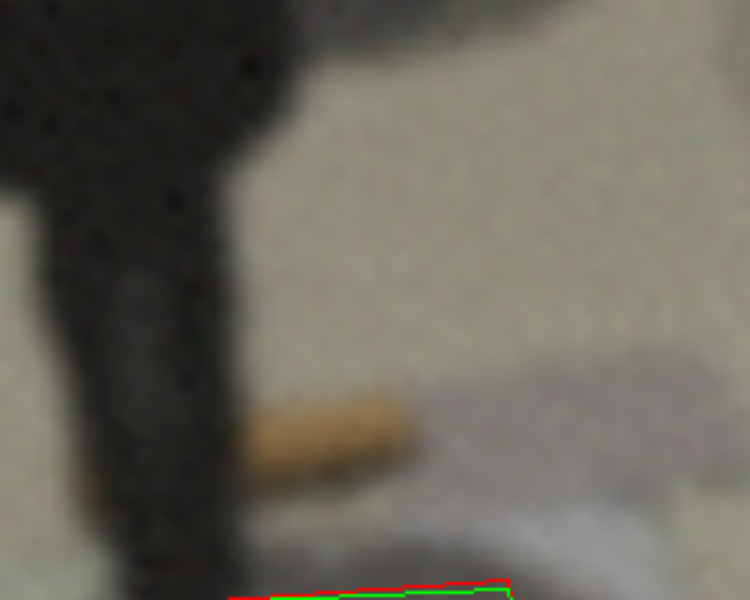

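```bash
python3 -m creep '[[0,0,-0.5,0,0,0,31],[0,0,0,0,0,0,32],[0,0,0,0,0,0,33],[0,0,0,0,0,0,34]]' 20; python3 -m creep '[[0,0,0,0,0,0,35],[0,0,0,0,0,0,36],[0,0,0,0,0,0,37],[0,0,0,0,0,0,38],[0,0,0,0,0,0,40],[0,0,0,0,0,0,42],[0,0,0,0,0,0,45]]'; python3 lk2.py 4
```

```text
t: 19.55
eef_pos: [0.501, 0.1972, 0.0644]
tcp_rot: [-0.65, 0.758, -0.036, 0.031]
wrist_force: [-2.5, -0.6, 6.0]
gripper_width: 0.399
t: 20.42
eef_pos: [0.5007, 0.1971, 0.064]
tcp_rot: [-0.65, 0.758, -0.036, 0.03]
wrist_force: [0.0, -0.4, -0.4]
gripper_width: 0.531
20.425 [0.5007 0.1971 0.064 ] [[-0.153, -0.984, 0.092], [-0.988, 0.152, -0.015], [0.0, -0.093, -0.996]]
to pan (tool mm) [0.1 0.6 1.9]
```

View pics/q4.png

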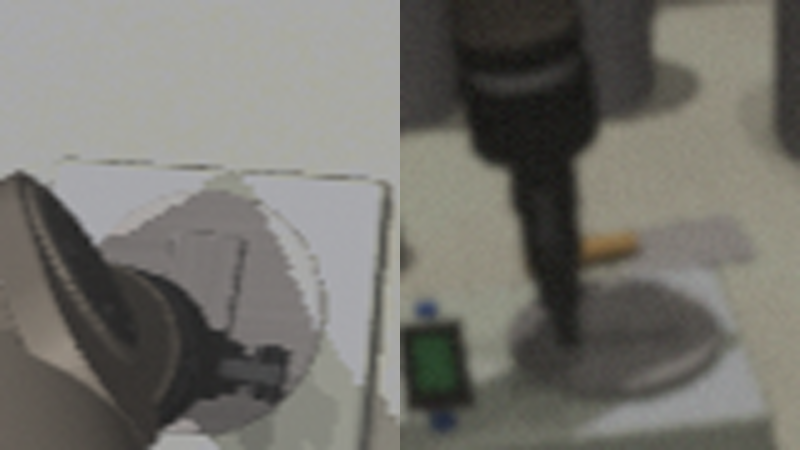

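Released, and the wrist force is back to about zero. I'll open a little wider, rise along the tool axis, move aside for a clear look and check the result.

```bash
python3 -m creep '[[0,0,0,0,0,0,50],[0,0,0,0,0,0,50],[0,0,-5,0,0,0,50],[0,0,-15,0,0,0,50],[0,0,-40,0,0,0,50],[0,0,-50,0,0,0,50],[0,50,-20,0,0,0,50],[30,50,0,0,0,0,50],[40,40,0,0,0,0,50],[0,0,0,0,0,0,50],[0,0,0,0,0,0,50]]'; python3 - <<'E'
from h import *
o=telemetry.get_obs(); out=[]
pan=np.array([.527,.193,.062])
for n,t in (("top",(176,205)),("side",(228,170))):
    im=imaging.snapshot(n)[:,:,::-1].copy(); cv2.imwrite(f"pics/{n}_f.png",im)
    x,y=int(t[0]-40),int(t[1]-45); big=cv2.resize(im[y:y+90,x:x+80],None,fx=5,fy=5,interpolation=cv2.INTER_CUBIC); out.append(big)
cv2.imwrite(f"pics/q5.png",cv2.hconcat(out))
E
```

```text
t: 21.9
eef_pos: [0.3413, 0.1517, 0.1818]
tcp_rot: [-0.65, 0.758, -0.036, 0.032]
wrist_force: [-0.4, 0.8, 0.0]
gripper_width: 0.584
```

View pics/q5.png

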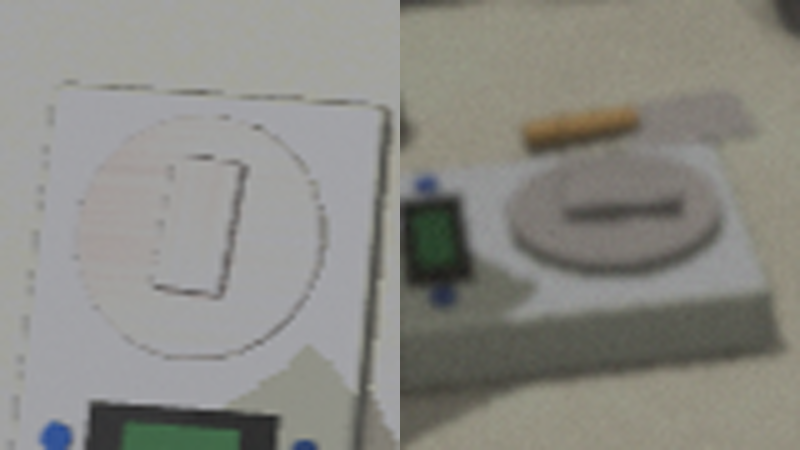

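View pics/side_f.png

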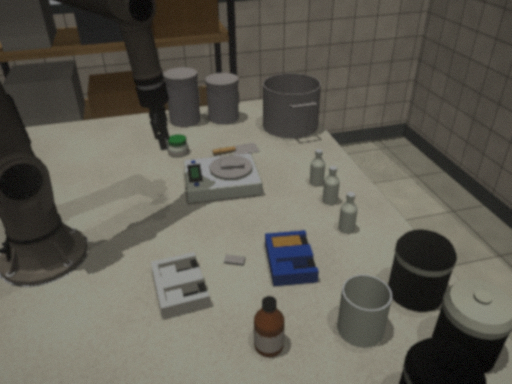

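The top view shows the slab lying flat at about (199,227), with the pan's centre at (201,237) in the 5× crop. That's about 5 mm off centre. In the side view the brass and the bystanders look unmoved, so I'm handing in.

```bash
python3 - <<'E'
from cell import ticket, telemetry
o=telemetry.get_obs(); print(o["t"],o["dq"].round(3)); print(ticket.close_job())
E
```

```text
22.0 [-0.001  0.016 -0.001 -0.001 -0.001  0.002  0.001]
the job is handed in; nothing more can be done
None
```

The steel weight is lying flat on the balance pan, and I handed the job in at about t = 22 s. I pressed its scoop-side end down with the closed fingers until it tipped, and it stayed leaning when I let go. I then gripped the raised end with the gripper tilted about 31 degrees, lifted it out, levelled it and set it down until I felt contact before releasing.

- **Final pictures:** the weight lies flat, about 5 mm from the pan's centre. The brass weight and the bystanders show no visible movement. The gripper was clear of everything, at about z = 0.18 m, with no wrist force.
- **Catch while lifting:** the first pull, along the tool axis, pushed the weight's low end against the wall of the well (about 4 N). I backed off and lifted straight up instead.
- **Setting down:** the force reached about 14 N before I eased off and released.
- **Camera disagreement:** the two cameras differed by about 5 mm in x, so I used the average.
- **Not measured:** I judged flatness and the bystanders by eye only, and the hand-in gave no verdict.

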